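# Turn the circuit-board turntable to its pointer post and lock it

### The arm

A 7-joint arm with a two-finger parallel gripper is mounted at the origin on a cart in front of the work surface, level with it; the furniture and walls round the work are solid. World frame = base frame: x ahead of the robot, y to its left, z up, the work surface at z = 0. Lengths are in mm, angles in rad, forces in N, time in s.
With the tool pointing down it reaches from about 400 to 875 mm from the base axis. Payload 19.3 kg.
Tool frame: the origin (TCP) lies at the very end of the fingers, on their centre line; the grasp point (between the pads) lies 19 mm behind it (grip_point_offset is the z of the grasp point in the tool frame, in mm); z points along the fingers, y is the line along which they close (so a half turn about z gives the same grasp; the last joint's range is limited). The gripper opens to 85 mm and grips with 20 to 120 N. Pads are 22 mm wide; open, the fingers measure 114 mm over their backs; the gripper's body (76 mm by 85 mm) begins 54 mm behind the grasp point. The pads swing forward as they close: fully open they stand 13 mm farther back than shut.
Start: joints at [-0.07, 0.521, -0.036, 1.599, 0.021, 1.021, -0.113], TCP at [624.991, -0.025, 192.491] pointing down, gripper open.
Joint ranges: [-2.91, 2.91], [-0.3, 2.13], [-1.5, 1.42], [0.17, 2.43], [-1.26, 4.41], [0.16, 1.93], [-2.52, 2.52]. Speed limits (rad/s): [1.89, 1.89, 2.39, 2.39, 3.01, 3.01, 3.01].

### API

Orientations are given as a 3x3 rotation matrix whose columns are the frame's x, y, z axes.
In Python, from workcell import movep, movel, goto_joints, open_gripper, clamp, wait, inverse_kinematics, read_state, camera, PlanningError, finish_job, grip_point_offset gives the robot as it stands. Calls block until the motion is done:
- movep(position, orientation): joint-space move of the TCP to a pose.
- movel(position, frame=None, max_speed=150, guard=None): straight line of the TCP; frame=None keeps the orientation; max_speed is the mean speed in mm/s. With guard (N) it stops when the force on the tool has changed by that much, and returns True; else False.
- goto_joints(angles): joint-space move.
- open_gripper() and clamp(): open the fingers fully, or close them until they stop; the grip force is fixed at half the most.
- wait(seconds).
- inverse_kinematics(position, orientation): joint angles nearest the present ones, or None.
- read_state(): the state.
- camera(name): name is "scene" or "side" or "wrist"; returns a dict with "image" (384x512x3 uint8, blue, green, red), "range_z" (384x512 float32, mm along the optical axis (not along the pixel's ray), 0 where there is no reading), "fx", "fy", "cx", "cy" (pixels), "dist_coeffs" ([k1, k2, p1, p2, k3] as OpenCV has them; the pictures are not rectified), "cam_to_world" (4x4, takes a point from camera to world coordinates). Camera axes: x right, y up, looking along -z (the intrinsics and any distortion apply to the point x, -y, -z); pixel columns grow to the right and rows downward; lengths in mm; the calibration is good to about 2 mm. A picture is of the moment at which its call begins.
A pose or a line that the arm cannot do raises PlanningError and nothing moves.
- finish_job(): hands the job in; it is judged then, once.
The state is a dict: "time": time; "qpos": joint angles; "qvel": joint speeds; "joint_efforts": joint torques, N m; "eef_pos": TCP position; "tool_rot": TCP orientation; "ft_force": force on the tool from outside, world axes, zero at the start; "torque": the same for the moment, N m; "finger_gap": finger opening in mm; "gripper_force": force on a finger pad.
Only numpy, scipy, OpenCV 4.12 (cv2) and the standard library are available. Lean on these libraries where they do the work, as an engineer would, in place of code of your own. Each camera call takes 0.05 s, during which the arm holds its last target. There are 200 camera calls.

### The job

With the fingertips, push gently on a spoke of the small three-armed bench turntable and turn it, either way, until the arm with the circuit board points straight at the upright pointer post. Then lock it: push the upright peg of the low lock lever underneath counter-clockwise (seen from above) all the way to its end stop, with the board still pointing at the post. Do not grip or lift anything, do not touch the board, and leave the loose things around it where they lie.

Things in the scene. Friction and masses are not known exactly. Their poses are not given: they have to be found in the camera images.
- stand_axis (a point): point on the vertical axis of turntable and lock lever, 60 mm above the bench (the spokes' height). Fixed grey foot disc below: 100 mm across, 14 mm high. Hub: 44 mm across, 44 to 74 mm above the bench; the arms sweep a 96 mm radius. Fixed neighbours: hose stand's round black foot (210 mm across, 31 mm high) on the left, hose hood on the right, hose behind
- index_spot (a point): fixed point where the board's centre comes when the board arm points straight at the pointer post: 70 mm from the axis on the line from the axis to the post, 72 mm above the bench
- post_top (a point): tip of the fixed pointer post: an upright steel pin, 9 mm thick, 84 mm high, tapering to a point, 112 mm from the axis, on a low tongue (8 mm high) of the stand; the board passes inside it with about 12 mm to spare
- board_spot (a point): centre of the green circuit board (42 x 55 x 14 mm) that is clipped to a 44 x 60 mm aluminium plate on the widest of the turntable's three arms; 70 mm from the axis, 72 mm above the bench; the plate's underside is 62 mm and the board's parts reach to 80 mm above the bench. Moves with the turntable
- ball_a (a point): centre of the 16 mm ball at the end of one bare spoke (a horizontal round steel rod 10 mm thick, centre line 60 mm above the bench, from the hub at 22 mm to the ball at 82 mm from the axis); this spoke stands 120 degrees counter-clockwise (seen from above) from the board arm
- ball_b (a point): centre of the ball at the end of the other bare spoke, the same, 120 degrees clockwise from the board arm
- turntable (a joint): angle of the turntable in rad, counter-clockwise seen from above: the board arm points at the post at 0 and again at 6.283 (a whole turn); end stops at -0.8 and 7.08. It turns stiffly (about 0.15 N m, some 2.5 N at 60 mm from the axis) and stays where it is left
- lever_peg (a point): middle of the lock lever's upright black peg (13 mm thick, rising from 22 to 63 mm above the bench), 112 mm from the axis at the end of a flat dark steel arm, 12 mm wide, that lies under the turntable (18 to 26 mm above the bench); this point is 50 mm above the bench
- lever (a joint): angle of the lock lever in rad about the same axis, counter-clockwise seen from above: 0 fully open, 0.873 locked, hard against its end stop; about 0.12 N m (1.1 N at the peg), stays where it is left
- battery: bystander, loose, to be left alone: round cell, 14 mm thick, 52 mm long, lying beside the stand's disc; origin at the centre of its underside
- reel: bystander, loose, to be left alone: small solder reel standing on its flange, 46 mm across, 30 mm high; origin at the centre of its underside
- driver: bystander, loose, to be left alone: fine screwdriver, 130 mm long, 16 mm thick, lying; origin at the centre of its underside
- pen: bystander, loose, to be left alone: slim pen, 122 mm long, 14 mm thick, lying; origin at the centre of its underside
- pliers: bystander, loose, to be left alone: needle-nose pliers, 145 x 59 x 11 mm, lying; origin at the centre of its underside
- tin: bystander, loose, to be left alone: round tin with brass wool, 60 mm across, 26 mm high; origin at the centre of its underside
- board: the circuit board itself, not to be touched; origin at the centre of its underside, 66 mm above the bench

How it is judged:
By the outcome, as a careful person would: the job done as asked, in the order asked, and still so for the second after the job is handed in, with the robot touching nothing.
It also fails if it takes over 64 s, if anything falls off the work surface, if the arm or the gripper's body presses on something with over 40 N, if the wrist force passes 120 N, or if a joint passes its speed limit or range.

## Working session

There is one attempt and no reset: what is moved stays moved. The work goes in short steps, each a Python script; the robot and the scene stay as the last script left them, time stands still between calls to the robot, and variables do not carry over. Pictures are saved under pics/ and viewed, at most 10 in all, crops included, and the job is handed in when it is done.

```bash
mkdir -p pics; cat > h.py <<'E'
import numpy as np, cv2
from workcell import *
def snap(n,tag):
    c=camera(n); np.savez(f'{tag}.npz',**{k:np.array(v) for k,v in c.items()}); cv2.imwrite(f'pics/{tag}.png',c['image']); return c
def load(tag): return np.load(f'{tag}.npz')
def ray(c,u,v):
    K=np.array([[c['fx'],0,c['cx']],[0,c['fy'],c['cy']],[0,0,1]],float)
    p=cv2.undistortPoints(np.array([[[u,v]]],float),K,np.array(c['dist_coeffs'],float))[0,0]
    T=np.array(c['cam_to_world']); return T[:3,3],T[:3,:3]@np.array([p[0],-p[1],-1.])
def at_z(c,u,v,z):
    o,d=ray(c,u,v); return o+d*(z-o[2])/d[2]
def dep(c,u,v):
    o,d=ray(c,u,v); return o+d*float(c['range_z'][int(v),int(u)])
E
python3 - <<'E'
from h import *
a=[snap(n,n+'0') for n in('scene','side','wrist')]
cv2.imwrite('pics/sw.png',np.hstack([cv2.resize(a[0]['image'],(800,600))]))
cv2.imwrite('pics/wr.png',cv2.resize(a[2]['image'],(800,600)))
for c in a: print(np.array(c['cam_to_world']).round(2).tolist(),c['fx'])
print(read_state()['time'])
E
```

```text
[[0.88, 0.28, -0.39, 45.15], [-0.48, 0.55, -0.68, -988.28], [0.02, 0.79, 0.62, 880.79], [0.0, 0.0, 0.0, 1.0]] 492.5673694174444
[[0.89, 0.31, -0.32, 211.87], [-0.45, 0.6, -0.66, -734.22], [-0.01, 0.73, 0.68, 771.37], [0.0, 0.0, 0.0, 1.0]] 374.65475541235685
[[1.0, -0.0, 0.0, 623.43], [0.0, 0.96, 0.28, 69.73], [-0.0, -0.28, 0.96, 373.45], [0.0, 0.0, 0.0, 1.0]] 333.0777101592791
0.15
```

View pics/sw.png

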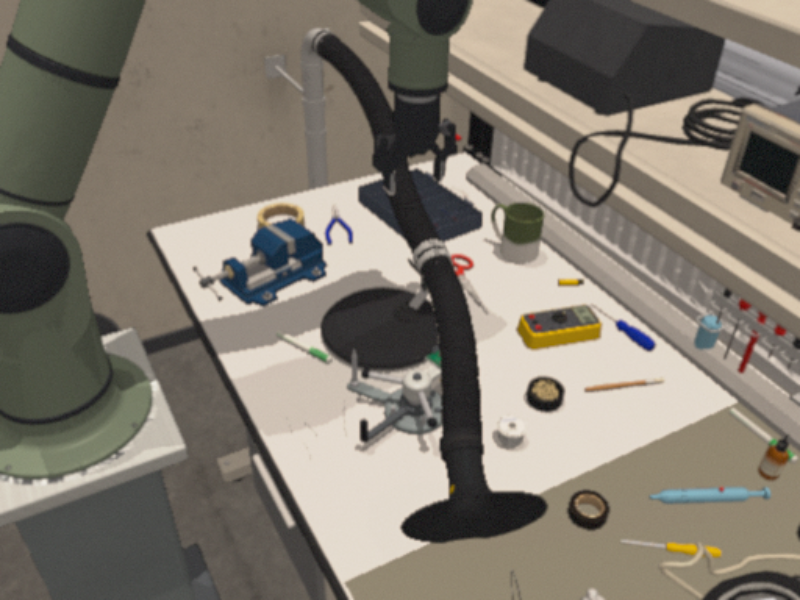

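View pics/wr.png

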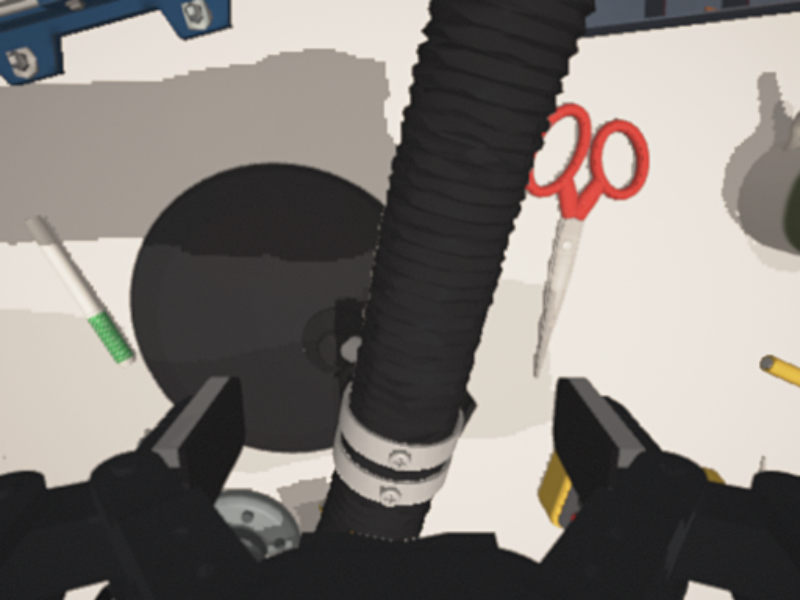

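View pics/side0.png

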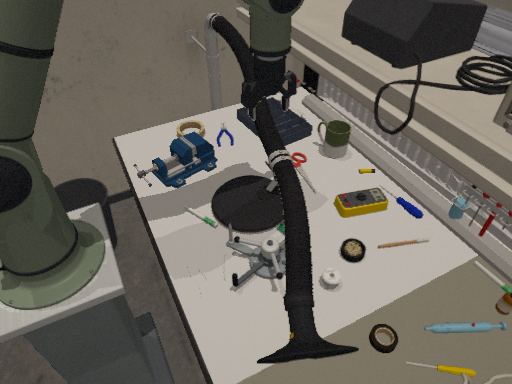

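Turntable in front (scene ≈(420,390) of 800 px, side ≈(268,250)), with the hose arching over its far side. Enlarging both views.

```bash
python3 - <<'E'
from h import *
s=cv2.imread('pics/scene0.png')[205:305,205:305]; d=cv2.imread('pics/side0.png')[205:305,215:315]
cv2.imwrite('pics/c1.png',cv2.resize(s,(600,600),interpolation=cv2.INTER_CUBIC))
cv2.imwrite('pics/c2.png',cv2.resize(d,(600,600),interpolation=cv2.INTER_CUBIC))
S=load('scene0');D=load('side0')
print(at_z(S,268.5,239.5,74),at_z(D,268.5,243,74))
E
```

```text
[ 496.63954273 -254.88397468   74.        ] [ 488.52410654 -254.61727471   74.        ]
```

View pics/c1.png

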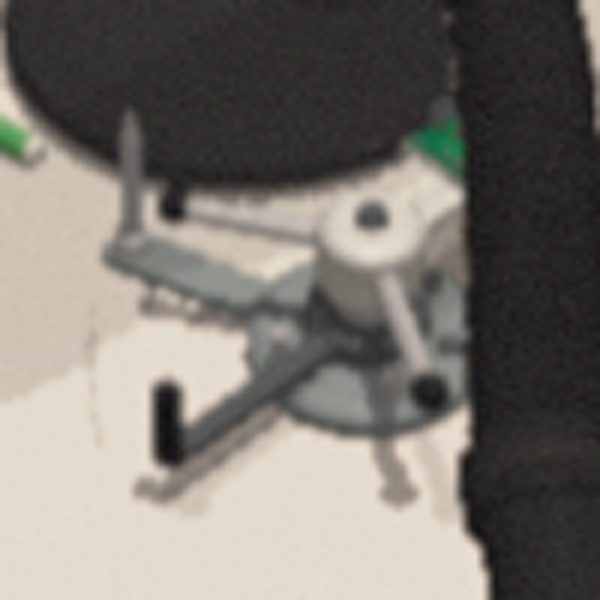

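View pics/c2.png

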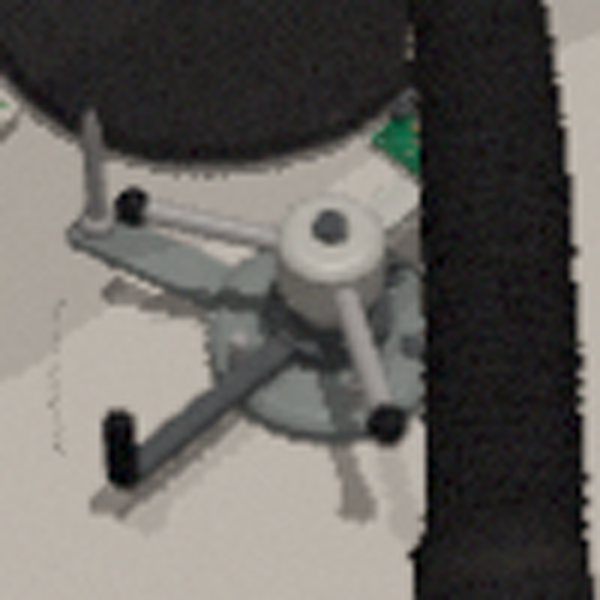

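Both crops show the same thing. In c1 the hub top is at (372,217), the post tip at (130,112), the balls at (172,205) and (430,391), and the peg top at (167,388). The board is at the back right, partly behind the hose.

```bash
python3 - <<'E'
from h import *
S=load('scene0');D=load('side0')
P={'hub':((372,215),(330,226),74),'post':((129,112),(92,112),84),'ballL':((172,205),(131,205),60),'ballR':((430,391),(386,424),60),'peg':((167,387),(119,416),63),
'postbase':((130,243),(97,222),8),'board_edge':((435,140),(398,140),75)}
for k,(a,b,z) in P.items():
    a=(205+a[0]/6-.4,205+a[1]/6-.4);b=(215+b[0]/6-.4,205+b[1]/6-.4)
    o1,d1=ray(S,*a);o2,d2=ray(D,*b)
    t=np.linalg.lstsq(np.c_[d1,-d2],o2-o1,rcond=None)[0]
    print(k,at_z(S,*a,z).round(1),at_z(D,*b,z).round(1),'tri',((o1+d1*t[0]+o2+d2*t[1])/2).round(1),'dep',dep(S,*a).round(0),dep(D,*b).round(0))
# hose / obstacles points from depth near the stand
for n,c in(('S',S),('D',D)):
    h=np.zeros((384,512,3))
    K=np.array([[c['fx'],0,c['cx']],[0,c['fy'],c['cy']],[0,0,1]])
    uv=np.stack(np.meshgrid(np.arange(512.),np.arange(384.)),-1).reshape(-1,1,2)
    p=cv2.undistortPoints(uv,K,c['dist_coeffs'])[:,0]; z=c['range_z'].ravel()
    T=c['cam_to_world']; X=(np.c_[p[:,0],-p[:,1],-np.ones(len(p))]*z[:,None])@T[:3,:3].T+T[:3,3]
    X=X[z>0]; X=X[(abs(X[:,0]-495)<220)&(abs(X[:,1]+255)<260)&(X[:,2]>95)]
    for y in range(-500,0,40):
        q=X[(X[:,1]>=y)&(X[:,1]<y+40)]
        if len(q): print(n,y,len(q),'x',q[:,0].min().round(),q[:,0].max().round(),'z',q[:,2].min().round(),q[:,2].max().round())
E
```

```text
hub [ 491.  -255.6   74. ] [ 491.9 -253.9   74. ] tri [ 494.8 -249.1   67. ] dep [ 491. -256.   74.] [ 490. -258.   79.]
post [ 427.7 -165.9   84. ] [ 430.2 -165.1   84. ] tri [ 432.9 -156.5   74.3] dep [ 428. -164.   82.] [ 452. -110.   17.]
ballL [ 429.8 -200.4   60. ] [ 431.3 -198.    60. ] tri [ 434.6 -190.2   49.5] dep [ 429. -203.   62.] [ 430. -202.   65.]
ballR [ 470.4 -337.2   60. ] [ 471.3 -335.    60. ] tri [ 474.5 -330.5   51.7] dep [ 467. -343.   67.] [ 469. -338.   65.]
peg [ 382.  -291.8   63. ] [ 384.2 -288.5   63. ] tri [ 387.7 -279.8   49. ] dep [ 383. -291.   61.] [ 385. -287.   61.]
postbase [ 427.9 -163.3    8. ] [ 430.4 -160.5    8. ] tri [ 434.6 -149.    -7.1] dep [ 425. -169.   14.] [ 428. -166.   15.]
board_edge [ 535.3 -229.7   75. ] [ 537.2 -228.6   75. ] tri [ 540.4 -222.7   67.3] dep [ 541. -221.   65.] [ 540. -224.   68.]
S -500 524 x 334.0 468.0 z 95.0 132.0
S -460 614 x 419.0 495.0 z 96.0 147.0
S -420 503 x 430.0 518.0 z 119.0 159.0
S -380 437 x 457.0 538.0 z 121.0 168.0
S -340 376 x 480.0 559.0 z 139.0 172.0
S -300 299 x 503.0 578.0 z 139.0 173.0
S -260 232 x 523.0 600.0 z 138.0 172.0
S -220 204 x 544.0 614.0 z 131.0 166.0
S -180 208 x 562.0 631.0 z 122.0 160.0
S -140 223 x 576.0 645.0 z 122.0 160.0
S -100 734 x 539.0 664.0 z 115.0 572.0
S -60 2607 x 516.0 685.0 z 120.0 572.0
S -20 1693 x 517.0 698.0 z 135.0 563.0
D -500 686 x 336.0 471.0 z 96.0 134.0
D -460 732 x 421.0 496.0 z 97.0 147.0
D -420 632 x 431.0 519.0 z 116.0 162.0
D -380 551 x 459.0 537.0 z 121.0 168.0
D -340 464 x 482.0 561.0 z 136.0 173.0
D -300 367 x 503.0 580.0 z 140.0 173.0
D -260 303 x 524.0 602.0 z 141.0 171.0
D -220 249 x 546.0 616.0 z 132.0 166.0
D -180 238 x 564.0 630.0 z 125.0 162.0
D -140 247 x 578.0 645.0 z 123.0 160.0
D -100 428 x 549.0 663.0 z 121.0 551.0
D -60 2587 x 551.0 675.0 z 123.0 550.0
D -20 1803 x 550.0 698.0 z 138.0 510.0
```

Estimates so far:
- **Axis:** about (491,-255).
- **Angles:** post about 125°, ball_a 137°, ball_b 257°, board 17°, peg 198°.

That means turning the table +108° CCW (the joint is near 4.4 and goes to 6.283), pushing ball_a's spoke. I'll move clear of the hose, close the fingers and look down with the wrist camera.

```bash
python3 - <<'E'
from h import *
print(read_state()['tool_rot'])
movel([470,-120,240],max_speed=150)
clamp()
movel([440,-150,240])
c=snap('wrist','w1')
cv2.imwrite('pics/w1b.png',cv2.resize(c['image'],(800,600),interpolation=cv2.INTER_CUBIC))
s=read_state();print(s['time'],s['eef_pos'],s['ft_force'],np.array(c['cam_to_world']).round(2).tolist())
E
```

```text
[[ 6.42791939e-05  9.99999626e-01 -8.61931834e-04]
 [ 9.99999997e-01 -6.43157162e-05 -4.23449342e-05]
 [-4.24003541e-05 -8.61929109e-04 -9.99999628e-01]]
2.8917 [ 440.25088377 -149.82126212  240.12203202] [0.17369356 0.43376494 0.4391701 ] [[1.0, 0.0, -0.0, 438.48], [-0.0, 0.96, 0.28, -80.49], [0.0, -0.28, 0.96, 421.64], [0.0, 0.0, 0.0, 1.0]]
```

View pics/w1b.png

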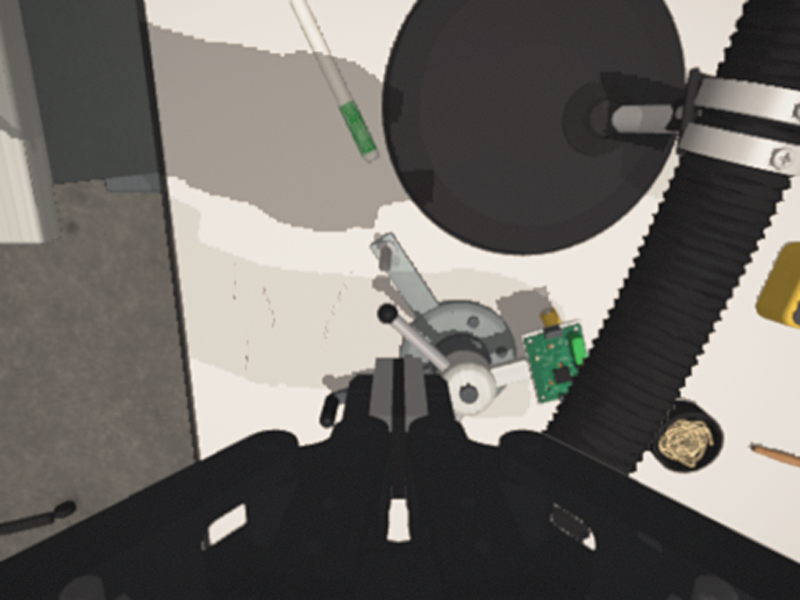

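The wrist view shows the hub top at (470,393), post tip ~(385,268), ball_a (387,313), the board ~(556,360) and the peg top ~(328,415).

```bash
cat >> h.py <<'E'
def w(c,u,v,z): return at_z(c,u*.64-.2,v*.64-.2,z)[:2]
A=np.array([491.3,-255.])
def ang(p,a=A): return np.degrees(np.arctan2(*(p-a)[::-1]))%360, np.hypot(*(p-a))
E
python3 - <<'E'
from h import *
c=load('w1')
hub=w(c,470,393,74);print('hub',hub)
for k,u,v,z in(('post',385,268,84),('base',384,238,8),('ballA',387,313,60),('board',556,362,78),('peg',329,405,63)):
    p=w(c,u,v,z);print(k,p,ang(p),ang(p,hub))
E
```

```text
hub [ 491.38161952 -256.81358501]
post [ 429.83476751 -160.15963044] (np.float64(122.94692743360731), np.float64(113.0162400000889)) (np.float64(122.48797772456066), np.float64(114.58622048747112))
base [ 427.26125604 -153.38734133] (np.float64(122.22011759624039), np.float64(120.10867216138585)) (np.float64(121.7973491436754), np.float64(121.68980603029179))
ballA [ 430.44402364 -199.58291671] (np.float64(137.67816663384437), np.float64(82.30736891921589)) (np.float64(136.79677410368754), np.float64(83.59868410560672))
board [ 551.10998253 -230.39833685] (np.float64(22.358854606704718), np.float64(64.67206382715398)) (np.float64(23.85771505474446), np.float64(65.3088254594544))
peg [ 385.81103172 -272.43862699] (np.float64(189.38680505377732), np.float64(106.92066282794383)) (np.float64(188.41897887434598), np.float64(106.72062098997135))
```

```bash
cat >> h.py <<'E'
HX,HY=14.,11.
def push_pt(phi,gap=0,r=58,z=46):
    t=np.radians(phi);u=np.array([np.cos(t),np.sin(t)]);n=np.array([-u[1],u[0]])
    return np.r_[A+[0,-.5]+r*u-n*(5+gap+HX*abs(n[0])+HY*abs(n[1])),z]
E
python3 - <<'E'
from h import *
p=push_pt(137,12)
movel([p[0],p[1],120]); print(p, movel(p,max_speed=60,guard=8))
f0=np.array(read_state()['ft_force'])
for phi in list(range(140,233,8))+[232]:
    q=push_pt(phi); g=movel(q,max_speed=45,guard=20)
    s=read_state();print(phi,q.round(),g,(np.array(s['ft_force'])-f0).round(1),round(s['time'],1))
    if g: break
c=snap('scene','s2');d=snap('side','d2')
cv2.imwrite('pics/c3.png',np.hstack([cv2.resize(x['image'][205:305,o:o+66],(396,600),interpolation=cv2.INTER_CUBIC) for x,o in((c,222),(d,225))]))
E
```

```text
[ 472.47376439 -190.64447323   46.        ] False
140 [ 461. -201.   46.] False [ 0.4  0.4 -1.5] 5.8
148 [ 454. -206.   46.] False [ 1.3  0.5 -1.3] 6.2
156 [ 447. -213.   46.] False [-0.3 -1.  -1.5] 6.5
164 [ 441. -221.   46.] False [ 0.7  0.5 -0.9] 6.9
172 [ 436. -230.   46.] False [ 0.3  0.2 -0.8] 7.3
180 [ 433. -240.   46.] False [ 0.9  1.3 -1.2] 7.6
188 [ 431. -246.   46.] False [ 1.  -0.2 -0.6] 7.9
196 [ 430. -253.   46.] False [ 0.7  0.5 -1.3] 8.2
204 [ 430. -260.   46.] False [ 1.5  0.1 -0.4] 8.6
212 [ 431. -268.   46.] False [ 2.  -0.3 -1.2] 8.9
220 [ 432. -276.   46.] False [ 1.5 -0.2 -0.7] 9.2
228 [ 436. -283.   46.] False [ 0.2  0.5 -0.5] 9.5
232 [ 438. -287.   46.] False [ 0.3  0.1 -0.9] 9.8
```

View pics/c3.png

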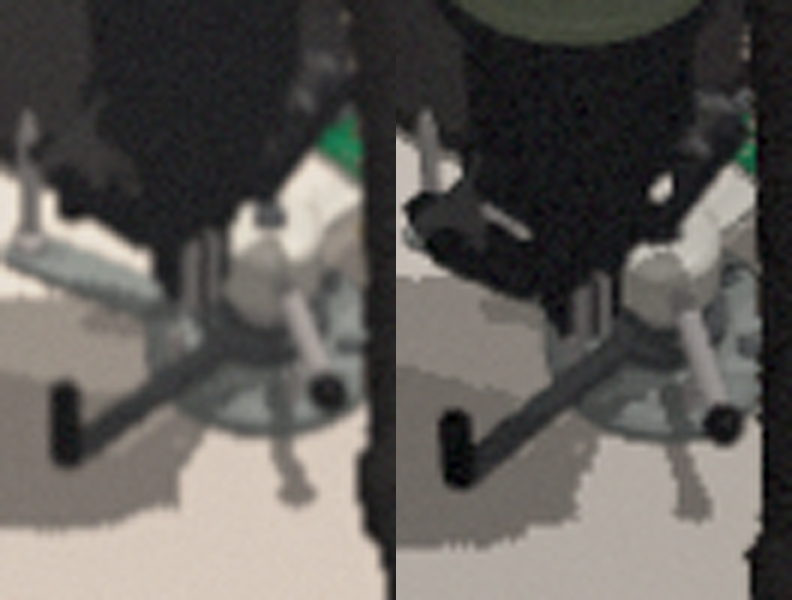

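The table has not turned: ball_a and ball_b are where they were, and the fingers show to the left of the hub. Checking where the TCP actually is.

```bash
python3 - <<'E'
from h import *
s=read_state();print(s['eef_pos'],s['finger_gap'],s['time'],s['ft_force'],s['qpos'])
c=snap('scene','s3')
def proj(c,P):
    T=np.linalg.inv(np.array(c['cam_to_world'])); p=T[:3,:3]@P+T[:3,3]
    K=np.array([[c['fx'],0,c['cx']],[0,c['fy'],c['cy']],[0,0,1]],float)
    return cv2.projectPoints(np.array([[p[0],-p[1],-p[2]]]),np.zeros(3),np.zeros(3),K,np.array(c['dist_coeffs'],float))[0].ravel()
for P in(s['eef_pos'],[430,-200,60],[491,-255,74]):
    q=proj(c,np.array(P));print(q,'crop',(q-[222,205])*6)
cv2.imwrite('pics/c4.png',cv2.resize(c['image'][180:305,200:325],(600,600),interpolation=cv2.INTER_CUBIC))
E
```

```text
[ 437.59039089 -287.09609605   45.97268811] 0.123878914393641 9.8833 [-0.39265373 -0.05610318  0.23001698] [ 0.46560881  0.57714414  0.0024219   1.9832501  -0.00246956  0.58131704
  0.46964357]
[252.96863202 264.73865856] crop [185.81179211 358.43195138]
[233.26736703 238.648605  ] crop [ 67.6042022  201.89162999]
[266.46978479 240.28081959] crop [266.81870875 211.68491756]
```

View pics/c4.png

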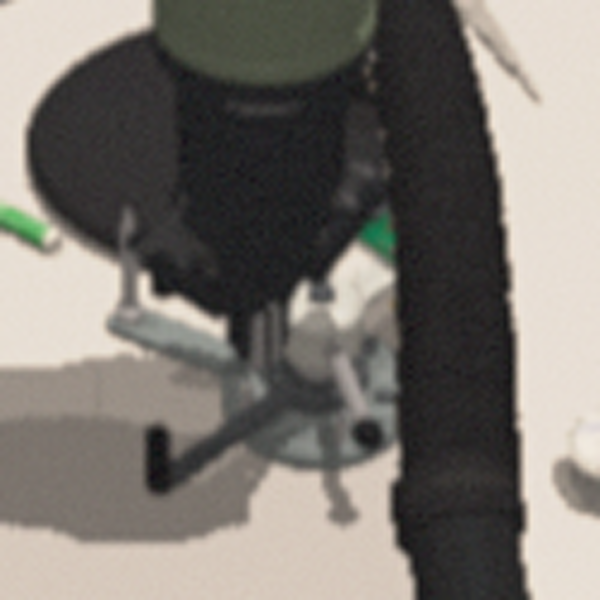

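```bash
python3 - <<'E'
from h import *
for n in('s3','d2'):
    c=load(n); R=c['range_z']
    pts=[((u,v),dep(c,u,v).round(0)) for v in (range(246,264,2) if n=='s3' else range(248,264,2)) for u in ((253,255,257) if n=='s3' else (255,258,260))]
    print(n); [print(*p) for p in pts]
E
```

```text
s3
(253, 246) [ 432. -295.  116.]
(255, 246) [ 436. -298.  116.]
(257, 246) [ 440. -299.  116.]
(253, 248) [ 432. -296.  111.]
(255, 248) [ 435. -299.  111.]
(257, 248) [ 440. -299.  109.]
(253, 250) [ 431. -298.  106.]
(255, 250) [ 436. -299.  105.]
(257, 250) [ 442. -297.  101.]
(253, 252) [ 433. -294.   96.]
(255, 252) [ 436. -298.   98.]
(257, 252) [ 442. -297.   94.]
(253, 254) [ 431. -298.   93.]
(255, 254) [ 437. -297.   90.]
(257, 254) [ 442. -297.   88.]
(253, 256) [ 432. -296.   85.]
(255, 256) [ 472. -235.   12.]
(257, 256) [ 470. -248.   24.]
(253, 258) [ 466. -236.    9.]
(255, 258) [ 469. -241.   13.]
(257, 258) [ 465. -258.   29.]
(253, 260) [ 460. -247.   15.]
(255, 260) [ 466. -247.   12.]
(257, 260) [ 465. -258.   22.]
(253, 262) [ 458. -251.   13.]
(255, 262) [ 457. -262.   23.]
(257, 262) [ 460. -266.   25.]
d2
(255, 248) [ 431. -299.  141.]
(258, 248) [ 440. -295.  131.]
(260, 248) [ 443. -299.  133.]
(255, 250) [ 430. -299.  134.]
(258, 250) [ 441. -293.  120.]
(260, 250) [ 443. -299.  126.]
(255, 252) [ 429. -301.  130.]
(258, 252) [ 438. -299.  123.]
(260, 252) [ 442. -300.  120.]
(255, 254) [ 431. -297.  117.]
(258, 254) [ 438. -298.  114.]
(260, 254) [ 443. -297.  110.]
(255, 256) [ 431. -297.  110.]
(258, 256) [ 438. -298.  106.]
(260, 256) [ 443. -298.  103.]
(255, 258) [ 431. -298.  104.]
(258, 258) [ 438. -298.  100.]
(260, 258) [ 444. -297.   95.]
(255, 260) [ 431. -297.   96.]
(258, 260) [ 438. -298.   92.]
(260, 260) [ 443. -298.   89.]
(255, 262) [ 431. -297.   88.]
(258, 262) [ 461. -253.   14.]
(260, 262) [ 461. -264.   27.]
```

The fingertips measure z ≈ 86 although the TCP reports 46, so they passed over the spoke. Checking that offset before going lower.

```bash
python3 - <<'E'
from h import *
print(grip_point_offset)
c=load('w1')  # TCP at 440,-150,240
for u,v in((248,235),(262,235),(248,245),(262,250),(240,265)): print(u,v,dep(c,u,v).round(0))
# lowest finger points in s3/d2 near the tool
for n in('s3','d2'):
    c=load(n);P=np.array([dep(c,u,v) for v in range(225,300) for u in range(235,280) if c['range_z'][v,u]>0])
    q=P[(abs(P[:,0]-437)<14)&(abs(P[:,1]+290)<14)&(P[:,2]>40)];print(n,q[:,2].min(),np.sort(q[:,2])[:8].round(),q[:,:2].min(0).round(),q[:,:2].max(0).round())
E
```

```text
-18.700000000000003
248 235 [ 436. -140.  290.]
262 235 [ 442. -139.  290.]
248 245 [ 436. -139.  301.]
262 250 [ 441. -139.  305.]
240 265 [ 433. -139.  316.]
s3 85.24310667852649 [85. 85. 87. 88. 89. 90. 90. 90.] [ 423. -304.] [ 451. -278.]
d2 86.2254289278435 [86. 88. 89. 89. 91. 91. 92. 92.] [ 423. -304.] [ 451. -280.]
```

```bash
python3 - <<'E'
from h import *
P=[]
for n in('s3','d2'):
    c=load(n);P+=[dep(c,u,v) for v in range(120,300) for u in range(200,300) if c['range_z'][v,u]>0]
P=np.array(P);E=np.array([437.6,-287.1,46])
Q=P-E;Q=Q[(abs(Q[:,0])<85)&(abs(Q[:,1])<75)]
for z in range(35,190,8):
    q=Q[(Q[:,2]>=z)&(Q[:,2]<z+8)]
    if len(q): print(z,len(q),'x',np.percentile(q[:,0],[1,50,99]).round(),'y',np.percentile(q[:,1],[1,50,99]).round())
E
```

```text
35 6 x [-7. -6.  4.] y [-10.  -9.  -5.]
43 53 x [-14.  -4.  12.] y [-12.  -9.   4.]
51 63 x [-15.  -7.  12.] y [-13.  -7.   5.]
59 60 x [-15.  -6.  13.] y [-13.  -7.   5.]
67 49 x [-14.  -2.  10.] y [-13. -10.  -0.]
75 56 x [-22.  -1.  25.] y [-40. -11.  -4.]
83 151 x [-32.   3.  43.] y [-73. -11.  10.]
91 294 x [-37.  11.  80.] y [-73. -11.  17.]
99 295 x [-44.  38.  83.] y [-74. -13.  21.]
107 495 x [-48.  50.  84.] y [-74. -18.  15.]
115 623 x [-56.  65.  85.] y [-72. -25.   3.]
123 336 x [-62.  -1.  84.] y [-38. -10.  13.]
131 327 x [-60. -18.  59.] y [-21.  -8.  11.]
139 215 x [-46. -18.  46.] y [-21. -11.   7.]
147 100 x [-42. -35.  39.] y [-15. -10.   8.]
155 52 x [-40. -36. -25.] y [-11.  -9.   8.]
163 78 x [-38. -26.  21.] y [-37. -25.   8.]
171 202 x [-38. -18.  26.] y [-38. -31.   6.]
179 206 x [-38. -19.  29.] y [-39. -31.   5.]
187 207 x [-38. -16.  28.] y [-38. -32.   7.]
```

All views agree: the real fingertip sits 39 mm short of the reported TCP along the tool axis. I'll compensate, keep the tool's closing line along the spoke, and lean the tool away from the hose near the end.

```bash
cat >> h.py <<'E'
TIP=39.
def pose(center,yang,alpha=0,z=47):
    """real fingertip at center (x,y), z; closing line along yang deg; lean alpha deg towards -tool x... top moves along +tool x"""
    t=np.radians(yang);a=np.radians(alpha)
    y=np.array([np.cos(t),np.sin(t),0]);h=np.array([-np.sin(t),np.cos(t),0])
    zt=np.array([0,0,-1])*np.cos(a)-h*np.sin(a); x=np.cross(y,zt)
    return np.r_[center,z]+TIP*zt, np.c_[x,y,zt]
def spoke(phi,gap=0,r=58,z=47,alpha=None):
    if alpha is None: alpha=np.clip((phi-190)/40,0,1)*15
    t=np.radians(phi);u=np.array([np.cos(t),np.sin(t)]);n=np.array([-u[1],u[0]])
    c=A+[0,-.5]+r*u-n*(16+gap-13*np.tan(np.radians(alpha)))
    return pose(c,phi-180,alpha,z)
E
python3 - <<'E'
from h import *
p=np.array(read_state()['eef_pos']); movel(p+[0,0,50])
movel(*spoke(135,14,z=100)); print(movel(spoke(135,14)[0],max_speed=50,guard=8))
f0=np.array(read_state()['ft_force'])
for phi in (138,150,162,174,186,198,210,222,233):
    g=movel(*spoke(phi),max_speed=40,guard=15)
    s=read_state();print(phi,g,(np.array(s['ft_force'])-f0).round(1),round(s['time'],1))
    if g: break
c=snap('scene','s4');d=snap('side','d4')
cv2.imwrite('pics/c5.png',np.hstack([cv2.resize(x['image'][195:295,o:o+66],(396,600),interpolation=cv2.INTER_CUBIC) for x,o in((c,222),(d,225))]))
E
```

```text
False
138 False [-0.8  0.2  0.3] 13.1
150 False [-0.2  0.9  0.1] 13.6
162 False [-0.8  1.8  0.1] 14.1
174 False [0.1 0.4 0.8] 14.5
186 False [-1.   0.5 -0.2] 15.0
198 False [-1.3  1.8 -0.4] 15.5
210 False [-2.5  2.6 -0.6] 16.1
222 False [-3.3  1.5 -0.3] 16.6
233 False [-1.9  0.4 -1.5] 17.3
```

View pics/c5.png

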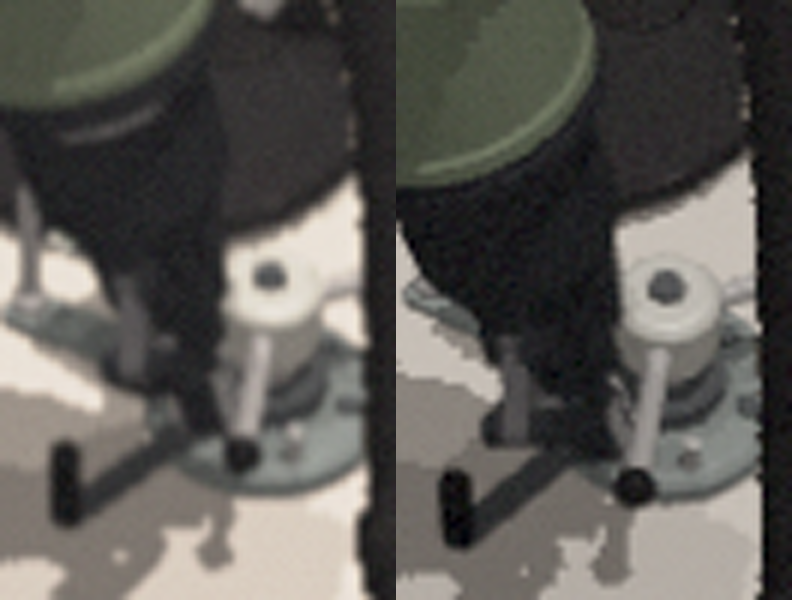

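It turned. ball_a is now at scene crop (242,456) and side crop (240,487), with hub tops at (270,270) and (271,283).

```bash
python3 - <<'E'
from h import *
for n,ox,b,h in(('s4',222,(242,456),(270,270)),('d4',225,(240,487),(271,283))):
    c=load(n);f=lambda p,z:at_z(c,ox+p[0]/6-.4,195+p[1]/6-.4,z)[:2]
    hb=f(h,74);bb=f(b,60);print(hb,bb,ang(bb),ang(bb,hb))
E
```

```text
[ 492.44217702 -253.08958708] [ 440.31018546 -324.36341999] (np.float64(233.6799838278937), np.float64(86.08858937082867)) (np.float64(233.81705254418475), np.float64(88.30460804889493))
[ 492.93030888 -252.76776725] [ 442.39711719 -321.59089548] (np.float64(233.70726186422263), np.float64(82.61863777581188)) (np.float64(233.71212616209584), np.float64(85.38282287429162))
```

```bash
python3 - <<'E'
from h import *
for phi in(238,242.5): print(movel(*spoke(phi),max_speed=30,guard=15), read_state()['ft_force'].round(1))
movel(*spoke(242.5,15,alpha=15),max_speed=80)
movel(*spoke(242.5,15,alpha=15,z=110))
movel(*pose([440,-190],0,0,200)); movel(pose([460,-100],0,0,230)[0])
c=snap('wrist','w2'); cv2.imwrite('pics/w2b.png',cv2.resize(c['image'][128:384-0:1,150:400],(800,819))[:600] )
s=read_state();print(s['time'],s['eef_pos'])
E
```

```text
False [ 0.2 -0.4 -0. ]
False [-0.8  0.2  0.6]
21.05 [ 459.5726374  -100.95530731  190.61367577]
```

View pics/w2b.png

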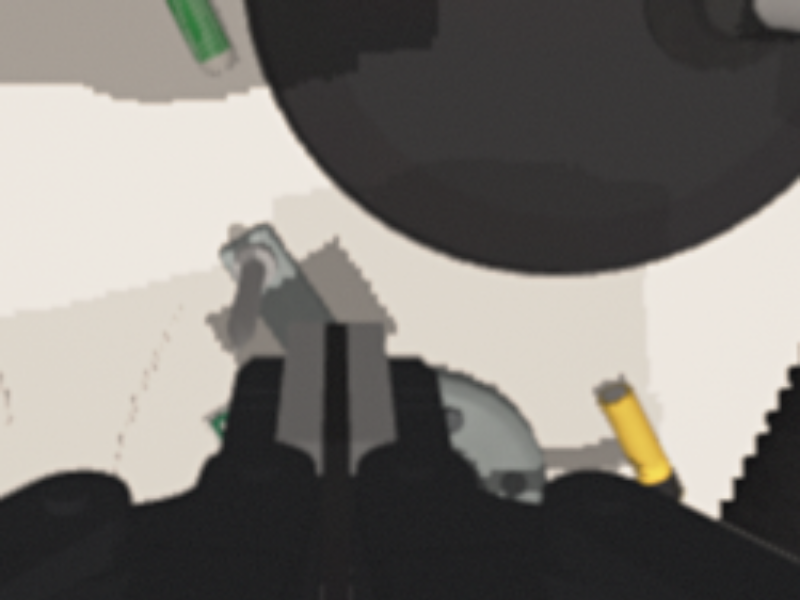

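The camera sits on the +y side, so this view was aimed too far off. The pin, the tongue and the board's edge are just visible left of the fingers. The viewing budget is used up, so I'll measure from depth and colour, from a higher vantage point nearer the stand.

```bash
cat >> h.py <<'E'
def cloud(c):
    K=np.array([[c['fx'],0,c['cx']],[0,c['fy'],c['cy']],[0,0,1]],float)
    uv=np.stack(np.meshgrid(np.arange(512.),np.arange(384.)),-1).reshape(-1,1,2)
    p=cv2.undistortPoints(uv,K,np.array(c['dist_coeffs'],float))[:,0]; z=np.array(c['range_z']).ravel()
    T=np.array(c['cam_to_world']); X=(np.c_[p[:,0],-p[:,1],-np.ones(len(p))]*z[:,None])@T[:3,:3].T+T[:3,3]
    X[z<=0]=1e6
    return X.reshape(384,512,3), cv2.cvtColor(np.array(c['image']),cv2.COLOR_BGR2HSV)
def measure(c):
    X,H=cloud(c); R=np.hypot(X[...,0]-A[0],X[...,1]-A[1]); Z=X[...,2]; out={}
    green=(H[...,0]>40)&(H[...,0]<90)&(H[...,1]>90)&(R<105)&(Z>60)&(Z<90)
    dark=(H[...,2]<80)
    d=lambda a,r:np.hypot(X[...,0]-A[0]-r*np.cos(np.radians(a)),X[...,1]-A[1]-r*np.sin(np.radians(a)))
    for k,m in dict(hub=(R<24)&(Z>68)&(Z<82),board=green,post=(d(124.7,110)<16)&(Z>25)&(Z<95),posttop=(d(124.7,110)<16)&(Z>70)&(Z<95),
        ballA=(d(243,82)<16)&(Z>57)&(Z<75),peg=dark&(R>98)&(R<126)&(Z>50)&(Z<72)).items():
        q=X[m]
        if len(q)>3:
            mid=q.mean(0)
            if k=='board':
                r=cv2.minAreaRect(q[:,:2].astype(np.float32)); mid=np.r_[r[0],q[:,2].mean()]; print('rect',r)
            out[k]=mid; print(k,len(q),mid.round(1),np.round(ang(mid[:2]),1))
    return out
E
python3 - <<'E'
from h import *
movel([430,-200,280]);movel([425,-265,290])
c=snap('wrist','w3');measure(c)
print('w1');measure(load('w1'))
print(read_state()['time'])
E
```

```text
hub 988 [ 488.8 -255.6   73.9] [193.5   2.6]
rect ((451.6534118652344, -197.67050170898438), (53.01417541503906, 40.40761947631836), 33.031463623046875)
board 1258 [ 451.7 -197.7   69.2] [124.7  69.7]
post 64 [ 428.4 -163.4   67.5] [124.5 111.1]
posttop 41 [ 428.7 -162.4   75.2] [124.1 111.8]
ballA 172 [ 453.8 -324.7   65.1] [241.7  79.1]
peg 65 [ 383.5 -286.8   60.2] [196.4 112.4]
w1
hub 876 [ 491.4 -253.1   74. ] [86.8  1.9]
rect ((556.7027587890625, -236.3046417236328), (40.20182418823242, 53.343788146972656), 16.140010833740234)
board 1006 [ 556.7 -236.3   69.5] [16. 68.]
post 109 [ 429.  -160.4   59. ] [123.3 113.3]
posttop 42 [ 429.1 -161.5   75.1] [123.6 112.3]
peg 85 [ 383.5 -285.4   59. ] [195.8 112. ]
22.7583
```

```bash
python3 - <<'E'
from h import *
from scipy.optimize import least_squares
for n in('w1','w3'):
    X,H=cloud(load(n)); Z=X[...,2];R=np.hypot(X[...,0]-A[0],X[...,1]-A[1])
    q=X[(R<28)&(abs(Z-74)<1.8)][:,:2].astype(np.float32); hc,hr=cv2.minEnclosingCircle(q); print(n,'hub',hc,hr,q.mean(0))
    g=(H[...,0]>40)&(H[...,0]<90)&(H[...,1]>90)&(R<105)&(Z>60)&(Z<90)
    cen,(w_,h_),a=cv2.minAreaRect(X[g][:,:2].astype(np.float32))
    t0=a if h_<w_ else a+90  # tangential direction
    print('board edge radial ang', (t0+90)%180, cen)
    m=(np.hypot(X[...,0]-428.7,X[...,1]+163)<14)&(Z>15)&(Z<90); q=X[m]
    for lo,hi in((15,35),(35,55),(55,70),(70,80),(80,88)):
        s=q[(q[:,2]>=lo)&(q[:,2]<hi)]
        if len(s): print('post',lo,len(s),s.mean(0).round(1))
    for nm,(ca) in dict(ballA=(430.5,-199.5) if n=='w1' else (454,-327)).items():
        m=(np.hypot(X[...,0]-ca[0],X[...,1]-ca[1])<14)&(Z>54)&(Z<72); q=X[m]
        f=least_squares(lambda p:np.linalg.norm(q-np.r_[p,60],axis=1)-8,ca,loss='soft_l1').x; print(nm,f,len(q),ang(f))
E
```

```text
w1 hub (489.99603271484375, -255.79949951171875) 20.069812774658203 [ 491.4678  -254.47719]
board edge radial ang 16.140010833740234 (556.7027587890625, -236.3046417236328)
post 15 56 [ 428.8 -160.    20.2]
post 35 26 [ 429.  -159.5   45.4]
post 55 26 [ 428.8 -159.7   63.5]
post 70 36 [ 429.1 -161.3   73.9]
post 80 6 [ 429.  -162.4   82.3]
ballA [ 431.54019234 -200.69107714] 199 (np.float64(137.73585315751575), np.float64(80.75081246567375))
w3 hub (489.454345703125, -256.5893249511719) 20.28595733642578 [ 489.16983 -256.05588]
board edge radial ang 123.03146362304688 (451.6534118652344, -197.67050170898438)
post 15 32 [ 428.1 -164.1   18. ]
post 35 7 [ 428.1 -165.9   45.5]
post 55 12 [ 427.6 -164.9   65.7]
post 70 35 [ 428.7 -162.5   74.1]
post 80 6 [ 428.5 -162.2   81.4]
ballA [ 453.48211276 -327.07580211] 164 (np.float64(242.3141819633293), np.float64(81.39480231741125))
```

The board sits at about 123.1° and the post at 123.4°, with the refined axis at (490.2,-256). Radii come out at 112 and 70, as specified, so it is aligned to within measurement error. Next is the lever: the peg is at 196° and its stop is expected near 246°.

```bash
cat >> h.py <<'E'
A=np.array([490.2,-256.])
def pegpose(phi,gap=0,z=40,alpha=None,r=117):
    if alpha is None: alpha=np.clip((phi-200)/30,0,1)*15
    t=np.radians(phi);u=np.array([np.cos(t),np.sin(t)]);n=np.array([-u[1],u[0]])
    return pose(A+r*u-n*(17.5+gap-0*np.tan(np.radians(alpha))),phi-180,alpha,z)
E
python3 - <<'E'
from h import *
movel(*pegpose(194,14,z=110)); print(movel(pegpose(194,14)[0],max_speed=60,guard=8))
f0=read_state()['ft_force']
for phi in list(range(200,241,8))+list(range(243,257,2)):
    g=movel(*pegpose(phi),max_speed=45 if phi<=240 else 15,guard=7)
    s=read_state();print(phi,g,(s['ft_force']-f0).round(1),round(s['time'],1),s['eef_pos'].round(1))
    if g: break
c=snap('scene','s6');X,H=cloud(c)
m=(X[...,2]>45)&(X[...,2]<72)&(H[...,2]<70)&(abs(np.hypot(X[...,0]-A[0],X[...,1]-A[1])-112)<14); q=X[m]
a=[ang(p[:2])[0] for p in q]; print(len(q),np.histogram(a,bins=range(180,270,6)))
E
```

```text
False
200 False [0.9 0.4 0.6] 26.5 [ 374.1 -279.4    1. ]
208 False [0.2 0.6 0.4] 27.0 [ 380.  -297.7    1.2]
216 False [0.2 1.2 0. ] 27.6 [ 388.5 -314.9    1.4]
224 False [0.2 1.1 0.8] 28.2 [ 399.6 -330.5    1.9]
232 False [0.4 1.1 0.2] 28.8 [ 412.2 -343.7    2.3]
240 False [ 0.2  0.7 -0.2] 29.3 [ 425.  -353.6    2.2]
243 False [-0.6  1.1  0.5] 29.8 [ 430.5 -356.7    2.3]
245 True [-1.5  2.2  0.5] 30.2 [ 432.9 -358.4    1.7]
34 (array([ 0,  0,  0,  0,  0,  0,  0,  0,  0,  0, 34,  0,  0,  0]), array([180, 186, 192, 198, 204, 210, 216, 222, 228, 234, 240, 246, 252,
       258, 264]))
```

```bash
python3 - <<'E'
from h import *
for phi in (246,247.5,249):
    g=movel(*pegpose(phi),max_speed=12,guard=12); s=read_state();print(phi,g,s['ft_force'].round(1),s['eef_pos'].round(1),pegpose(phi)[0].round(1))
    if g: break
movel(*pegpose(phi-2,18,alpha=15),max_speed=80); movel(pegpose(phi-2,18,alpha=15,z=120)[0])
movel(*pose([420,-300],0,0,250)); movel([425,-265,290])
c=snap('wrist','w4');measure(c)
for n in('scene','side'):
    print(n);c=snap(n,n+'5');o=measure(c)
print(read_state()['time'],read_state()['ft_force'].round(1))
E
```

```text
246 True [-3.1  2.   3.1] [ 433.  -358.7    1.1] [ 435.8 -359.9    2.3]
hub 998 [ 488.8 -255.8   73.9] [196.9   2.6]
rect ((451.5977478027344, -197.61679077148438), (52.80224609375, 40.36753463745117), 32.82905960083008)
board 1249 [ 451.6 -197.6   69. ] [124.7  69.8]
post 70 [ 428.3 -163.4   66.5] [124.5 111.2]
posttop 38 [ 428.8 -162.6   75.6] [124.1 111.5]
ballA 166 [ 453.6 -325.2   65.2] [241.8  79.7]
peg 66 [ 438.7 -353.4   59.6] [241.9 111.5]
scene
hub 175 [ 487.9 -259.7   72.7] [233.7   5.8]
rect ((451.18475341796875, -198.57752990722656), (58.11381530761719, 39.77085876464844), 34.277896881103516)
board 215 [ 451.2 -198.6   68.6] [125.4  69.2]
post 58 [ 428.3 -164.5   52.2] [124.9 110.2]
posttop 8 [ 429.2 -164.2   75.2] [124.4 110. ]
ballA 45 [ 452.7 -328.9   63.2] [242.4  83.4]
peg 28 [ 436.7 -358.5   57.8] [242.2 117.1]
side
hub 211 [ 489.2 -259.8   73.5] [246.4   5.2]
rect ((463.68865966796875, -245.48072814941406), (60.78791809082031, 161.74522399902344), 12.008102416992188)
board 246 [ 463.7 -245.5   69.2] [161.   29.2]
post 47 [ 429.  -165.2   53.4] [124.7 109.3]
posttop 9 [ 429.8 -164.7   75.3] [124.2 109.3]
ballA 56 [ 454.3 -328.7   64. ] [243.3  82.4]
peg 30 [ 438.2 -358.7   59. ] [242.9 116.5]
33.7417 [-0.  -0.4 -1. ]
```

The peg stopped at ~243.5°, about 46–47° of travel, with the board still aligned. To be sure that was the end stop and not the gripper against the hose, I'll push again with the tool leaning further away.

```bash
python3 - <<'E'
from h import *
al=25
movel(*pegpose(238,18,alpha=al,z=130)); movel(pegpose(238,18,alpha=al)[0],guard=8,max_speed=80)
s0=read_state()
for phi in (240,243,246,249,252):
    g=movel(*pegpose(phi,alpha=al),max_speed=20,guard=12); s=read_state()
    tip=s['eef_pos']-TIP*s['tool_rot'][:,2]; e=pegpose(phi,alpha=al); te=e[0]-TIP*e[1][:,2]
    print(phi,g,(s['ft_force']-s0['ft_force']).round(1),(s['torque']-s0['torque']).round(2),tip.round(1),te.round(1),round(s['time'],1))
    if g: break
movel(*pegpose(phi-2,18,alpha=al),max_speed=80); movel(pegpose(phi-2,18,alpha=al,z=120)[0])
movel(*pose([420,-300],0,0,250)); movel([425,-265,290])
measure(snap('wrist','w5'))
print(read_state()['time'])
E
```

```text
240 False [-0.3 -0.3 -1.3] [-0.    0.03  0.04] [ 416.5 -348.5   40. ] [ 416.5 -348.6   40. ] 42.0
243 False [ 0.1  0.3 -0.1] [-0.05 -0.04  0.04] [ 421.4 -352.3   40. ] [ 421.5 -352.3   40. ] 42.4
246 True [-4.   3.6  2.6] [0.27 0.59 0.06] [ 425.3 -354.6   39.2] [ 426.6 -355.8   40. ] 42.8
hub 997 [ 488.7 -255.8   73.8] [197.9   2.7]
rect ((451.55670166015625, -197.7302703857422), (53.20563888549805, 40.36113357543945), 32.97739028930664)
board 1256 [ 451.6 -197.7   69.1] [124.8  69.7]
post 72 [ 428.4 -163.3   66.6] [124.5 111.2]
posttop 37 [ 428.6 -162.7   76. ] [124.2 111.6]
ballA 164 [ 453.6 -325.4   65.3] [241.8  79.8]
peg 66 [ 438.7 -353.4   59.7] [241.9 111.6]
48.7
```

A harder push with more lean stopped at the same place and the peg did not move, so it is on the end stop. The board is still at the post and the arm is clear.

```bash
python3 -c "
from workcell import *
print(finish_job())"
```

```text
the job is handed in; nothing more can be done
None
```

I turned the board arm to the pointer post (within about 0.5° by measurement), pushed the lock lever to its end stop, and handed in the job at about 49 s with the arm clear; I didn't re-check the loose items afterwards.

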